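# Ratchet down the leg-plate nut

## Task

Pick up the ratcheting ring wrench, fit it fully down over the hex nut in the corner of the upturned cabinet base, and swing it back and forth to run the nut clockwise until it is fully home and nipped up to about 1 newton-metre (hold that briefly; at least 0.7 and never more than 1.5). Keep the other things on the bench where they are, then let go and leave the wrench sitting fully down on the nut.

Things in the scene. Friction and masses are not known exactly. Their poses are not given: they have to be found in the camera images.
- base: Fixed corner of an upturned oak cabinet base: panel 200 mm square, top 18 mm above the bench, with two oak rails, tops at 66 mm, meeting behind the nut. Origin on the nut's axis at bench level; x points away from the rails' corner, z up. Rails run at +45 and -45 deg to x, inner faces 55 mm from the nut's axis: on the nut the handle must point within about 55 deg either side of x.
- stud (a joint): Twist (rad) of the nut's stud and 48 mm washer in its stiff rubber bush, positive clockwise from above, 0 at rest. The bush is a spring of 15 N m per rad: torque on the nut = 15 x this value (0.047 is 0.7 N m, 0.067 is 1 N m, 0.1 is 1.5 N m), so the torque felt at the hand tells it better than the angle. It springs back when let go.
- nut (a joint): Turn (rad) of the nut on the stud, growing clockwise seen from above (tightening). It starts between 0 and 0.7; at 2.8 it is home at its stop. It needs about 0.2 N m to turn and stays where it is left; once home, further turning winds the bush.
- nut_top (a point): Centre of the nut's top, 55.5 mm above the bench; turns with the nut, x axis square to a flat, z up. Steel hex nut 30 mm across flats, 23.5 mm tall, its top 4 mm tapered to 26 mm diameter. Its underside sits on the washer, 32 mm above the bench. The stud, 20 mm diameter, stands 13.5 mm above the nut's top.
- wrench: Steel ratcheting ring wrench, 0.43 kg, flat on the bench: ring 74 mm outside, 25 mm tall; handle 16 mm wide, 24 mm tall, to 165 mm from the ring's axis. Origin on the ring's axis at its underside, x along the handle. Clockwise from above drives; counter-clockwise slips freely (up to 25 deg lost per reversal). Fully down on the nut, its underside rests on the washer, 32 mm above the bench.
- wrench_grip (a point): Point on the wrench handle to hold it, 80 mm from the ring's axis, 12 mm above the wrench's underside.
- socket: Hex insert turning inside the wrench's ring, 31.7 mm across flats, open right through; x axis square to a flat. It drops on the nut when this x and the nut's x differ by a multiple of 60 deg (to about 6 deg). If it lies across the nut's corners, press down with about 5 N and swing clockwise until it drops 20 mm.
- screw_jar: Bystander: lidded glass jar, 56 mm diameter, 75 mm tall; origin under its centre.
- oak_foot: Bystander: tapered turned oak furniture foot, 52 mm diameter, 85 mm tall, standing; origin under its centre.
- driver: Bystander: screwdriver lying on the bench.
Mind the look-alikes: they are no part of the job. Of the things shaped like the wrench, the steel one is meant.

How it is judged:
By the outcome, as a careful person would: the job done as asked, in the order asked, and still so for the second after the job is handed in, with the robot touching nothing.
It also fails if it takes over 72 s, if anything falls off the work surface, if the arm or the gripper's body presses on something with over 40 N, if the wrist force passes 120 N, or if a joint passes its speed limit or range.

## Robot

A 7-joint arm with a two-finger parallel gripper is mounted at the origin on the work surface. World frame = base frame: x ahead of the robot, y to its left, z up, the work surface at z = 0. Lengths are in mm, angles in rad, forces in N, time in s.
With the tool pointing down it reaches from about 400 to 850 mm from the base axis. Payload 10.4 kg.
Tool frame: the origin (TCP) lies on the centre line of the jaws, within the pads' length; the fingertips stand 14 mm ahead of it and the grasp point (between the pads) lies 5 mm behind it; z points along the fingers, y is the direction in which the jaws open and shut (so a half turn about z gives the same grasp; the last joint's range is limited). The gripper opens to 85 mm and grips with 20 to 120 N. Pads are 22 mm wide; open, the fingers measure 114 mm over their backs; the gripper's body (76 mm by 85 mm) begins 54 mm behind the grasp point. The pads swing forward as they close: fully open they stand 13 mm farther back than shut.
Start: joints at [-1.28, 0.332, -0.065, 1.46, 0.022, 1.35, -0.088], TCP at [192.909, 594.505, 245.338] pointing down, gripper open.
Joint ranges: [-2.6, 2.6], [-0.5, 2.12], [-1.47, 1.34], [0.16, 2.42], [-1.27, 4.41], [0.06, 2.06], [-2.6, 2.6]. Speed limits (rad/s): [2.22, 2.22, 2.79, 2.79, 3.14, 3.14, 3.14].

## Interface

Orientations are given as a unit quaternion [x, y, z, w].
In Python, from rig import env gives the robot as it stands.
- The arm moves only by the tool play_rows, never from a script. Its argument "commands" is a list of rows, each a list of 4 numbers: the shift along the tool's x, y, z in mm, then the turn about the tool's z in degrees. A call has 1 to 20 rows; each row shifts and turns the commanded pose from where the row before left it, along the tool's axes as they then stand; what a row does not reach is not made up. A row lasts 1/12 s, in which the tool goes at most 41.7 mm and 7.16 degrees, less where a joint would pass 70% of its speed; a pose out of reach is approached as far as the arm can. A call is refused whole if a number of a shift passes 41.7 or a number of a turn 7.16, either way. A call with a gripper value outside its range is refused whole. "jaw" is the closure, from 0 (fully open) to 1 (shut), set as the call begins (left out, the last holds). The fingers move at their own pace and stop on an object; "grip_force" is the grip in N (left out, the last holds). Time passes only in rows, so rows that do not move let the fingers close. It gives the time, the measured TCP pose, the force and the opening at its end, in the units of the state.
- env.get_obs(): the state, without advancing time (a new reading comes with each control period).
- env.get_image(name): name is "scene" or "top" or "wrist"; returns a dict with "pixels" (420x560x3 uint8, blue, green, red), "camera_matrix" (3x3 intrinsics, pixels), "k1" (the pictures are not rectified: a ray, as slopes to the right and down, at radius r is drawn at 1 + k1 r^2 times it, then the intrinsics apply), "origin" and "rotation" of the camera in the world. Camera axes: x right, y up, looking along -z (the intrinsics and any distortion apply to the point x, -y, -z); pixel columns grow to the right and rows downward; lengths in mm; the calibration is good to about 2 mm. A picture is of the moment at which its call begins. There is no depth.
- env.close_job(): hands the job in, once; it reports no verdict.
Trained networks look in a picture, given as the dict that the camera call returned (one of the last four; its "shot" number tells which), for a name from the list of things; names that differ only in an ending like _2 or _b are one class to them, and where a whole thing is asked for, a point or a joint stands for the part that bears it (a point fixed in the world has none). Each returns a list of dicts, best first, with "p" (0 to 1); they miss things now and then, are a little off and sometimes report something else, mostly with a low value. They report only what shows in the picture. A call takes as long as a camera call. They do not tell look-alikes from the thing itself.
- env.recognise(query, picture): "extent" ([left, top, right, bottom] in pixels, round what is visible of it).
- env.pinpoint(query, picture): "point" ([column, row] in pixels: a listed point, or the origin of a listed thing).
The state is a dict: "t": time; "qpos": joint angles; "joint_vel": joint speeds; "tau": joint torques, N m; "position": TCP position; "tool_rot": TCP orientation; "wrist_force": force on the tool from outside, world axes, zero at the start; "ft_torque": the same for the moment, N m; "width": finger opening in mm.
Only numpy, scipy, OpenCV 4.12 (cv2) and the standard library are available. Lean on these libraries where they do the work, as an engineer would, in place of code of your own. Each camera call takes 0.05 s, during which the arm holds its last target. There are 200 camera calls.

## Working session

There is one attempt and no reset: what is moved stays moved. The work goes in short steps, Python scripts to look and compute and a tool call to move; the robot and the scene stay as the last step left them, time stands still between calls to the robot, and variables do not carry over. Pictures are saved under pics/ and viewed, about 8 in all and at most 12, crops included, and the job is handed in when it is done.

Besides the shell and the picture viewer there is one more tool, called after "Emit:" as name(argument=value, ...) on one line, values as JSON. play_rows: Moves the arm, as the interface text tells. Its arguments: {"type":"object","properties":{"commands":{"type":"array"},"jaw":{"type":"number"},"grip_force":{"type":"number"}},"required":["commands"]}

```bash
ls; mkdir -p pics
cat > h.py <<'E'
import numpy as np, cv2
from rig import env
from scipy.spatial.transform import Rotation as R
def ray(im,px):
    K=np.array(im["camera_matrix"]);k=im["k1"]
    d=np.array([(px[0]-K[0,2])/K[0,0],(px[1]-K[1,2])/K[1,1]])
    u=d.copy()
    for _ in range(20): u=d/(1+k*(u@u))
    return np.array(im["origin"]),np.array(im["rotation"])@np.array([u[0],-u[1],-1])
def at(im,px,z):
    o,d=ray(im,px); return o+d*(z-o[2])/d[2]
def proj(im,P):
    K=np.array(im["camera_matrix"]);c=np.array(im["rotation"]).T@(np.array(P,float)-im["origin"])
    u=np.array([c[0],-c[1]])/-c[2]; u=u*(1+im["k1"]*(u@u))
    return np.array([K[0,0]*u[0]+K[0,2],K[1,1]*u[1]+K[1,2]])
E
python3 - <<'E'
from h import *
o=env.get_obs(); print({k:np.round(v,3).tolist() for k,v in o.items()})
ims=[]
for n in("scene","top"):
    im=env.get_image(n); cv2.imwrite(f"pics/a_{n}.png",im["pixels"]);print(n,np.round(im["origin"]),im["k1"])
    for q,z in(("wrench",0),("wrench_grip",12),("nut_top",55.5),("socket",0),("base",0),("screw_jar",0),("oak_foot",0),("driver",0)):
        for r in env.pinpoint(q,im)[:3]: print(q,np.round(r["point"],1),round(r["p"],2),np.round(at(im,r["point"],z),1))
E
cd pics; python3 -c "
import cv2,numpy as np
a=cv2.imread('a_scene.png');b=cv2.imread('a_top.png');cv2.imwrite('a.png',np.hstack([a,b])[:, :] if 0 else cv2.resize(np.vstack([a,b]),(400*560//560*1,600)))"
```

```text
pics
{'t': 0.0, 'qpos': [-1.28, 0.333, -0.065, 1.461, 0.022, 1.35, -0.089], 'joint_vel': [0.0, 0.002, -0.0, -0.0, 0.0, 0.001, -0.001], 'tau': [-0.0, -62.545, 0.049, -39.16, 0.016, 0.01, -0.0], 'position': [192.795, 594.158, 244.505], 'tool_rot': [0.156, 0.988, -0.001, -0.0], 'wrist_force': [0.11, 0.462, -0.167], 'ft_torque': [-0.036, -0.011, 0.036], 'width': 85.534}
scene [1056. -667. 1073.] -0.0623586491443395Traceback (most recent call last):
  File "<stdin>", line 7, in <module>
  File "h.py", line 11, in at
    o,d=ray(im,px); return o+d*(z-o[2])/d[2]
        ~~~^^^^^^^
  File "h.py", line 9, in ray
    return np.array(im["origin"]),np.array(im["rotation"])@np.array([u[0],-u[1],-1])
                                  ~~~~~~~~~~~~~~~~~~~~~~~~^~~~~~~~~~~~~~~~~~~~~~~~~~
ValueError: matmul: Input operand 1 has a mismatch in its core dimension 0, with gufunc signature (n?,k),(k,m?)->(n?,m?) (size 3 is different from 4)
[ WARN:0@0.025] global loadsave.cpp:275 findDecoder imread_('a_top.png'): can't open/read file: check file path/integrity
Traceback (most recent call last):
ValueError: all the input arrays must have same number of dimensions, but the array at index 0 has 3 dimension(s) and the array at index 1 has 2 dimension(s)
```

View pics/a_scene.png

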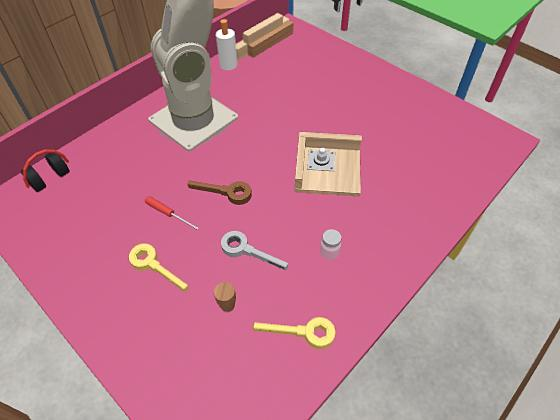

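The scene picture shows four wrench shapes: steel-grey with its ring at (234,243), yellow at (142,255), yellow at (320,332) and brown at (238,192). The grey one fits "steel". The base is at (328,163) with the nut at (322,157). The camera rotation is a quaternion, so I'll fix the helper.

```bash
sed -i 's/np.array(im\["rotation"\])/R.from_quat(im["rotation"]).as_matrix()/' h.py
python3 - <<'E'
from h import *
for n in("scene","top"):
    im=env.get_image(n); cv2.imwrite(f"pics/a_{n}.png",im["pixels"]);print(n,np.round(im["origin"]),im["k1"])
    for q,z in(("wrench",0),("wrench_grip",12),("nut_top",55.5),("socket",0),("base",0),("screw_jar",0),("oak_foot",0),("driver",0)):
        for r in env.pinpoint(q,im)[:5]: print(q,np.round(r["point"],1),round(r["p"],2),np.round(at(im,r["point"],z),1))
E
```

```text
scene [1056. -667. 1073.] -0.0623586491443395
wrench [238.8 189.4] 0.87 [ 353.8 -113.5    0. ]
wrench [236.7 246.5] 0.75 [ 500.4 -262.1    0. ]
wrench [322.6 331.8] 0.68 [ 840.1 -289.9    0. ]
wrench [142.5 255.8] 0.59 [ 328.7 -464.8    0. ]
wrench_grip [163.7 272.8] 0.8 [ 422.7 -459.8   12. ]
wrench_grip [213.3 188.8] 0.67 [ 302.2 -171.4   12. ]
wrench_grip [287.3 329. ] 0.64 [ 773.7 -348.2   12. ]
wrench_grip [261.6 256. ] 0.57 [ 579.2 -241.2   12. ]
nut_top [322.7 150.4] 0.5 [469.  147.1  55.5]
socket [142.6 258.2] 0.63 [ 335.2 -469.3    0. ]
socket [314.9 333.3] 0.61 [ 828.5 -306.    -0. ]
socket [242.  195.1] 0.55 [ 377.4 -122.5    0. ]
socket [229.1 244.1] 0.42 [ 478.7 -271.3    0. ]
base [319.6 168. ] 0.67 [480.  124.5   0. ]
screw_jar [327.  253.2] 0.9 [ 701.1 -105.5    0. ]
oak_foot [227.8 304.5] 0.94 [ 612.3 -401.1    0. ]
driver [168.9 212.2] 0.64 [ 263.2 -317.5    0. ]
top [ 394. -142. 1232.] -0.06769543121945923
wrench [322.  236.8] 0.91 [ 492.6 -263.8    0. ]
wrench [396.3 294.7] 0.87 [ 336.6 -473.5    0. ]
wrench [335.7 118.1] 0.6 [ 841.9 -299.5    0. ]
wrench [271.6 280.4] 0.56 [ 367.9 -125.9    0. ]
wrench_grip [311.4 212.7] 0.89 [ 558.4 -231.9   12. ]
wrench_grip [391.4 260.6] 0.85 [ 430.4 -456.9   12. ]
wrench_grip [286.9 303.9] 0.71 [ 305.8 -169.6   12. ]
wrench_grip [353.5 141.2] 0.58 [ 769.7 -349.9   12. ]
wrench_grip [323.3 236.4] 0.32 [ 492.8 -266.2   12. ]
nut_top [177.7 236.5] 0.47 [478.  128.5  55.5]
socket [324.7 233.6] 0.65 [ 501.8 -271.3    0. ]
socket [272.8 280.6] 0.58 [ 367.4 -129.2    0. ]
socket [334.8 119.1] 0.53 [ 838.8 -296.9    0. ]
socket [392.9 293.9] 0.41 [ 338.7 -463.9    0. ]
base [178.7 238.5] 0.77 [476.5 138.1   0. ]
screw_jar [264.2 161.5] 0.56 [704.7 -94.4   0. ]
oak_foot [371.8 197.3] 0.89 [ 609.3 -404.8    0. ]
driver [343.3 310.1] 0.58 [ 291.7 -325.8    0. ]
```

View pics/a_top.png

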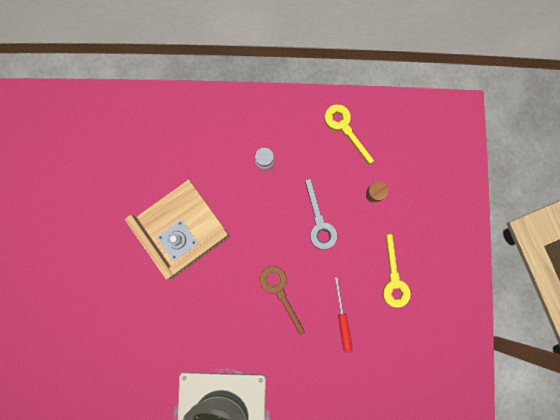

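Run:
```python
from h import *
im=env.get_image("scene")
for p in[(300,134),(362,137),(297,187)]: print(p,at(im,p,66))
im2=env.get_image("top")
for p in[(130,218),(168,278)]: print(p,at(im2,p,66))
for p in[(190,182),(228,237)]: print(p,at(im2,p,18))
print(at(im2,(308,181),24),at(im2,(323,236),24))
a=cv2.resize(im2["pixels"][160:300,110:250],None,fx=4,fy=4,interpolation=3)
b=cv2.resize(im["pixels"][120:205,280:375],(560,501),interpolation=3)
cv2.imwrite("pics/b.png",cv2.resize(np.hstack([a,np.vstack([b,np.zeros((59,560,3),np.uint8)])]),(800,400)))
```

```text
(300, 134) [374.78759031 145.39766467  66.        ]
(362, 137) [528.8368358  269.74409498  66.        ]
(297, 187) [515.12389507 -25.83490454  66.        ]
(130, 218) [522.98027193 257.68544689  66.        ]
(168, 278) [367.4669406  145.43626513  66.        ]
(190, 182) [635.08922079 111.72936759  18.        ]
(228, 237) [483.40551915  -2.21458536  18.        ]
[ 646.18400592 -219.90915015   24.        ] [ 492.93799591 -264.13168057   24.        ]
```

View pics/b.png

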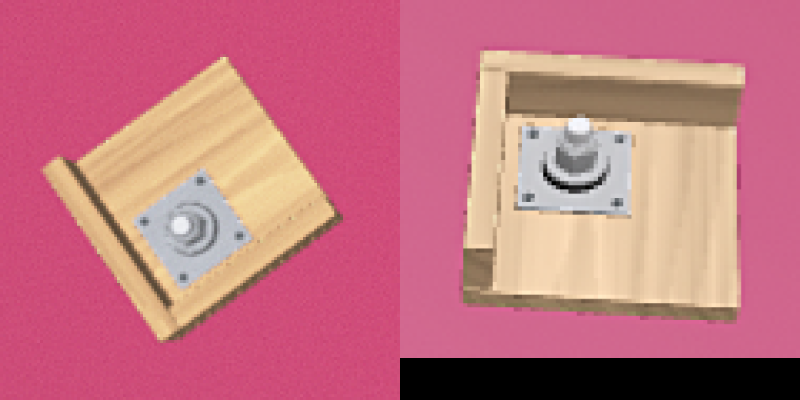

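In the crops, the rails meet at the world (371,145) corner. They run at about +37° and −50°, so base x ≈ −7°. The nut sits near (477,131). I'll move the wrist camera over the nut on the way to the wrench.

Emit:
play_rows(commands=[[-13,-11,-3,0],[-26,-22,-5,0],[-26,-22,-5,0],[-26,-22,-5,0],[-26,-22,-5,0],[-26,-22,-5,0],[-26,-22,-5,0],[-26,-22,-5,0],[-26,-22,-5,0],[-26,-22,-5,0],[-26,-22,-5,0],[-26,-22,-5,0],[-26,-22,-5,0],[-26,-22,-5,0],[-26,-22,-5,0],[-26,-22,-5,0],[-10,-11,-3,-5],[0,0,0,-5],[0,0,0,0],[0,0,0,0]], jaw=0)

```text
t: 2.77
position: [476.9, 132.5, 326.3]
tool_rot: [0.071, 0.997, 0.0, -0.0]
wrist_force: [-0.4, 0.8, -0.9]
width: 85.3
```

```bash
cat >> h.py <<'E'
def st():
    o=env.get_obs(); m=R.from_quat(o["tool_rot"]).as_matrix()
    print("t",round(o["t"],2),"p",np.round(o["position"],1),"yaw",round(np.degrees(np.arctan2(m[1,0],m[0,0])),2),"tilt",np.round(m[:2,2],4),"F",np.round(o["wrist_force"],1),"M",np.round(o["ft_torque"],2),"w",round(o["width"],1),"q",np.round(o["qpos"],2))
    return o,m
E
python3 - <<'E'
from h import *
o,m=st()
im=env.get_image("wrist"); cv2.imwrite("pics/w1.png",im["pixels"]);print(np.round(im["origin"]),np.round(R.from_quat(im["rotation"]).as_matrix(),2))
for q,z in(("nut_top",55.5),("base",0),("wrench",0)):
    for r in env.pinpoint(q,im)[:3]: print(q,np.round(r["point"],1),round(r["p"],2),np.round(at(im,r["point"],z),1))
E
```

```text
t 2.77 p [476.9 132.5 326.3] yaw 171.89 tilt [-0.0001  0.0004] F [-0.4  0.8 -0.9] M [0.03 0.02 0.04] w 85.3 q [-0.74 -0.01  0.37  1.68  0.    1.47  1.07]
[412. 142. 456.] [[ 0.14 -0.96 -0.26]
 [ 0.99  0.14  0.04]
 [ 0.   -0.26  0.97]]
nut_top [288.9 168.9] 0.51 [469.5 141.3  55.5]
wrench [ 23.1 217.2] 0.74 [ 491.  -265.1    0. ]
wrench [ 84.6 124.4] 0.64 [ 375.2 -129.4    0. ]
wrench [ 72.9 404.2] 0.59 [ 843.7 -305.6    0. ]
```

View pics/w1.png

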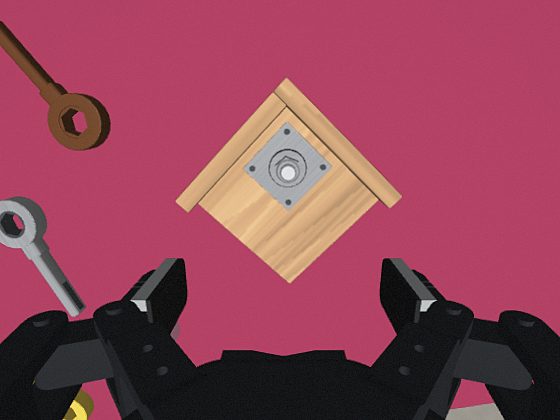

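The wrist picture shows the nut at (288,168) on its washer, with the rails' corner at (286,80). The steel wrench ring is at (20,222) and the brown wrench at (75,122). Next is an enlarged crop of the nut and the steel wrench, with the predicted geometry overlaid.

Run:
```python
from h import *
im=env.get_image("wrist")
print("stud",at(im,(288.3,173),69), "washer",at(im,(288.5,169),32))
s=8
c=cv2.resize(im["pixels"][140:200,255:322],None,fx=s,fy=s,interpolation=2)
w=cv2.resize(im["pixels"][190:320,0:100],None,fx=3.7,fy=3.7,interpolation=2)[:480]
for z,rad,col in((32,24,(0,0,255)),(55.5,13,(0,255,0)),(69,10,(255,0,0))):
  for a in range(0,360,6):
    p=proj(im,(471+rad*np.cos(np.radians(a)),135.5+rad*np.sin(np.radians(a)),z)); q=((p-[255,140]+.5)*s).astype(int); cv2.circle(c,tuple(int(v) for v in q),2,col,-1)
h=max(c.shape[0],w.shape[0]); o=np.zeros((h,c.shape[1]+w.shape[1],3),np.uint8);o[:c.shape[0],:c.shape[1]]=c;o[:w.shape[0],c.shape[1]:]=w
print(o.shape)
cv2.imwrite("pics/c1.png",o[:,:800] if o.shape[1]<=800 else cv2.resize(o,(800,int(h*800/o.shape[1]))))
# outer edges for base
for p,z in(((286,80),66),((177,202),66),((401,197),66),((291,283),18)): print(p,at(im,p,z))
```

```text
stud [472.17699332 140.20593812  69.        ] washer [472.81022639 140.99210088  32.        ]
(480, 906, 3)
(286, 80) [367.60298367 152.0291376   66.        ]
(177, 202) [488.89525713  -0.99324405  66.        ]
(401, 197) [521.41056716 273.94873906  66.        ]
(291, 283) [643.52554989 121.60597991  18.        ]
```

View pics/c1.png

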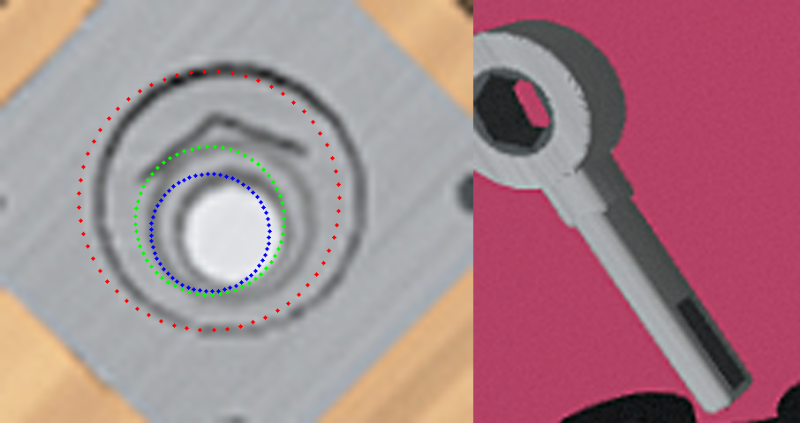

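The nut is at about (472,140), with its flat normals at about 32° mod 60 and base x at about −7°. The right half confirms the steel-grey wrench. I'll go above its grip.

Emit:
play_rows(commands=[[-8,-18,6,0],[-14,-36,12,0],[-14,-36,12,0],[-14,-36,12,0],[-14,-36,12,0],[-15,-36,12,0],[-15,-36,12,0],[-15,-36,12,0],[-15,-36,12,0],[-14,-36,12,0],[-6,-16,12,-6],[0,0,0,-6],[0,0,0,-6],[0,0,0,-6],[0,0,0,0],[0,0,0,0]])

```text
t: 4.35
position: [570.1, -242.0, 200.2]
tool_rot: [-0.138, 0.99, 0.0, 0.0]
wrist_force: [0.9, -0.3, 0.0]
width: 85.2
```

Run:
```python
from h import *
o,m=st()
im=env.get_image("wrist"); cv2.imwrite("pics/w2.png",im["pixels"]);print(np.round(im["origin"]))
for q,z in(("wrench",0),("wrench_grip",12),("socket",0)):
    for r in env.pinpoint(q,im)[:2]: print(q,np.round(r["point"],1),round(r["p"],2),np.round(at(im,r["point"],z),1))
```

```text
t 4.35 p [ 570.1 -242.   200.2] yaw -164.17 tilt [-0.0001  0.0004] F [ 0.9 -0.3  0. ] M [ 0.04  0.01 -0.01] w 85.2 q [-0.14  0.38  0.6   1.57 -0.23  1.26  2.34]
[ 507. -260.  330.]
wrench [279.6 106.6] 0.95 [ 494.7 -266.5    0. ]
wrench [459.   19.5] 0.57 [ 372.1 -127.2    0. ]
wrench_grip [282.3 191.3] 0.91 [ 572.3 -241.9   12. ]
socket [455.9  19.3] 0.78 [ 372.8 -130.1    0. ]
socket [284.5 105.7] 0.61 [ 492.6 -262.2    0. ]
```

View pics/w2.png

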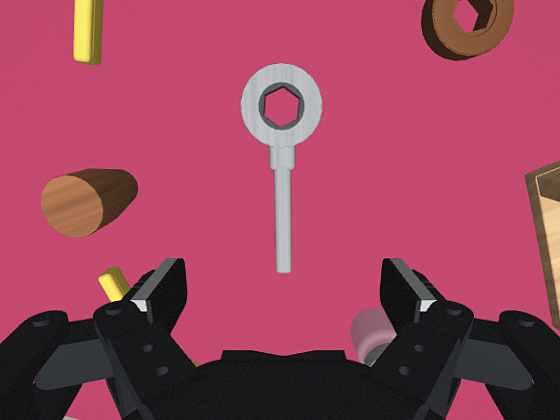

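The wrist picture shows the steel ring at (282,105), its handle running down to (284,272), and the gripper centred over it. I'll fit the ring, handle and socket hex numerically.

Run:
```python
from h import *
im=env.get_image("wrist");p=im["pixels"];hsv=cv2.cvtColor(p,cv2.COLOR_BGR2HSV)
mk=((hsv[...,1]<60)&(hsv[...,2]>90)).astype(np.uint8); mk[:,:200]=0;mk[:,370:]=0;mk[290:]=0
n,l,s,c=cv2.connectedComponentsWithStats(mk); i=1+np.argmax(s[1:,4]); mk=(l==i).astype(np.uint8);print(s[i])
cs,_=cv2.findContours(mk,cv2.RETR_EXTERNAL,cv2.CHAIN_APPROX_NONE); ct=max(cs,key=len)[:,0]
W=np.array([at(im,q,25) for q in ct.astype(float)])[:,:2]
far=[q for q,w in zip(ct,W) if q[1]<135]
Wr=np.array([at(im,q,25)[:2] for q in np.array(far,float)])
A=np.c_[2*Wr,np.ones(len(Wr))];x=np.linalg.lstsq(A,(Wr**2).sum(1),rcond=None)[0];print("ring",x[:2],"r",np.sqrt(x[2]+x[:2]@x[:2]))
# handle centre line rows 175..265
H=[]
for r in range(175,266,3):
    cc=np.where(mk[r])[0]; H.append(at(im,(cc.mean(),r),24)[:2])
H=np.array(H);v=np.polyfit(H[:,0],H[:,1],1);print("handle deg",np.degrees(np.arctan(v[0])),"off at ring",np.polyval(v,x[0])-x[1])
th=np.arctan(v[0]);print("grip",x[:2]+80*np.array([np.cos(th),np.sin(th)]))
pk=((hsv[...,1]>100)).astype(np.uint8); z=np.zeros_like(pk);cv2.circle(z,(282,105),28,1,-1);pk&=z
cs,_=cv2.findContours(pk,cv2.RETR_EXTERNAL,cv2.CHAIN_APPROX_NONE);h=max(cs,key=cv2.contourArea);print("hex area",cv2.contourArea(h),h[:,0].mean(0))
Wh=np.array([at(im,q,12)[:2] for q in h[:,0].astype(float)]);c0=(Wh.min(0)+Wh.max(0))/2
# support widths
for a in range(0,180,1):
    pass
ws=[(np.ptp(Wh@[np.cos(np.radians(a)),np.sin(np.radians(a))]),a) for a in range(180)]
w60=[sum(ws[(a+k)%180][0] for k in(0,60,120)) for a in range(60)];print("hex normal mod60",np.argmin(w60),"widths",[round(ws[(np.argmin(w60)+k)%180][0],1) for k in(0,60,120)], min(w60)/3,max(w60)/3)
cv2.imwrite("pics/c2.png",cv2.resize(p[60:150,235:330],None,fx=6,fy=6,interpolation=2))
```

```text
[ 241   63   81  210 6316]
ring [ 494.82120311 -264.98286406] r 36.06515612563542
handle deg 16.2553816641764 off at ring 0.5956015481063446
grip [ 571.62308842 -242.58932901]
hex area 966.5 [281.43589744 105.18803419]
hex normal mod60 41 widths [np.float64(31.8), np.float64(31.8), np.float64(31.9)] 31.83624809273425 35.4249833815299
```

View pics/c2.png

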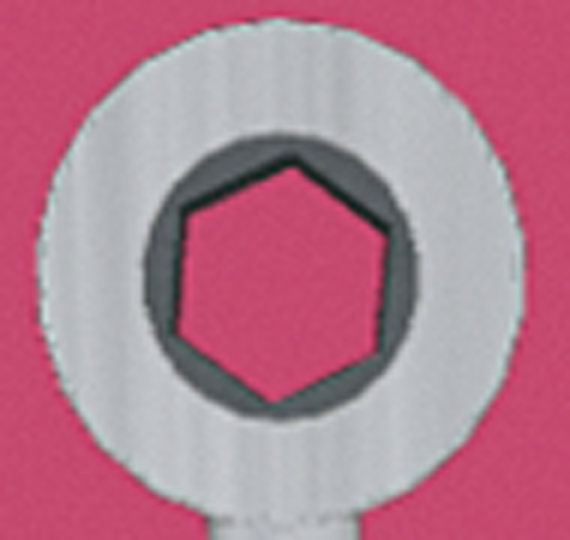

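The hex normal is at about 41° with the handle at 16.3°, so the socket's offset to the handle is about 25°. I'll descend and grasp.

Emit:
play_rows(commands=[[-1,-1,15,-0.4],[0,0,30,0],[0,0,35,0],[0,0,35,0],[0,0,30,0],[0,0,20,0],[0,0,12,0],[0,0,5,0],[0,0,0,0],[0,0,0,0]])

```text
t: 5.43
position: [572.0, -243.4, 19.5]
tool_rot: [-0.143, 0.99, -0.0, 0.001]
wrist_force: [0.0, 1.1, 0.3]
width: 85.3
```

Emit:
play_rows(commands=[[0,0,0,0],[0,0,0,0],[0,0,0,0],[0,0,0,0],[0,0,0,0],[0,0,0,0],[0,0,0,0],[0,0,0,0],[0,0,0,0],[0,0,0,0]], jaw=1, grip_force=80)

```text
t: 6.27
position: [571.4, -243.0, 18.8]
tool_rot: [-0.143, 0.99, 0.0, 0.0]
wrist_force: [-1.7, 1.4, 5.6]
width: 14.4
```

Emit:
play_rows(commands=[[0,0,-8,0],[0,0,-20,0],[0,0,-30,0],[0,0,-30,0],[0,0,-25,0],[0,0,-12,0],[0,0,-5,0],[0,0,0,0],[0,0,0,0]], grip_force=115)

```text
t: 7.02
position: [570.6, -242.5, 146.7]
tool_rot: [-0.143, 0.99, 0.001, -0.001]
wrist_force: [0.9, 0.3, -4.8]
width: 13.7
```

Emit:
play_rows(commands=[[-3,12,0,0],[-6,24,0,0],[-7,28,0,0],[-7,28,0,0],[-7,28,0,0],[-7,28,0,0],[-7,28,0,0],[-7,28,0,0],[-7,28,0,0],[-7,28,0,0],[-7,28,0,0],[-7,28,0,0],[-7,28,0,0],[-7,28,0,0],[-4,15,0,3.1],[-1,0,0,3.1],[0,0,0,3.1],[0,0,0,0],[0,0,0,0],[0,0,0,0]])

```text
t: 8.68
position: [555.3, 155.9, 147.6]
tool_rot: [-0.063, 0.998, -0.0, -0.001]
wrist_force: [-0.3, 0.4, -2.9]
width: 13.1
```

Run:
```python
from h import *
o,m=st()
im=env.get_image("wrist"); cv2.imwrite("pics/w3.png",im["pixels"]);print(np.round(im["origin"],1))
p=o["position"];zu=p[2]-18.8
rc=p+m@np.array([79.8,0.4,0]); print("ring exp",rc,"theta",np.degrees(np.arctan2(-m[1,0],-m[0,0])))
a=np.round(proj(im,[rc[0],rc[1],zu+25])).astype(int); print("px ring",a,"stud pred",proj(im,(472,140,69)))
c=im["pixels"].copy()
for X,Y,z,r,col in((rc[0],rc[1],zu+25,36,(0,0,255)),(472,140,69,10,(255,0,0))):
  for t in range(0,360,5):
    q=proj(im,(X+r*np.cos(np.radians(t)),Y+r*np.sin(np.radians(t)),z)); cv2.circle(c,tuple(int(round(v)) for v in q),0,col,-1)
y0=max(a[1]-85,0);cv2.imwrite("pics/c3.png",cv2.resize(c[y0:y0+190,a[0]-130:a[0]+130],None,fx=3,fy=3,interpolation=2)); print(y0,a[0]-130)
```

```text
t 8.68 p [555.3 155.9 147.6] yaw -172.78 tilt [-0.0011 -0.0004] F [-0.3  0.4 -2.9] M [ 0.04 -0.16 -0.04] w 13.1 q [-0.73  0.32  0.45  1.73 -0.15  1.13  1.46]
[490.1 147.7 277. ]
ring exp [476.08606106 146.22674871 147.6701764 ] theta 7.218759978680713
px ring [284  81] stud pred [274.03060901  89.14353763]
0 154
```

View pics/c3.png

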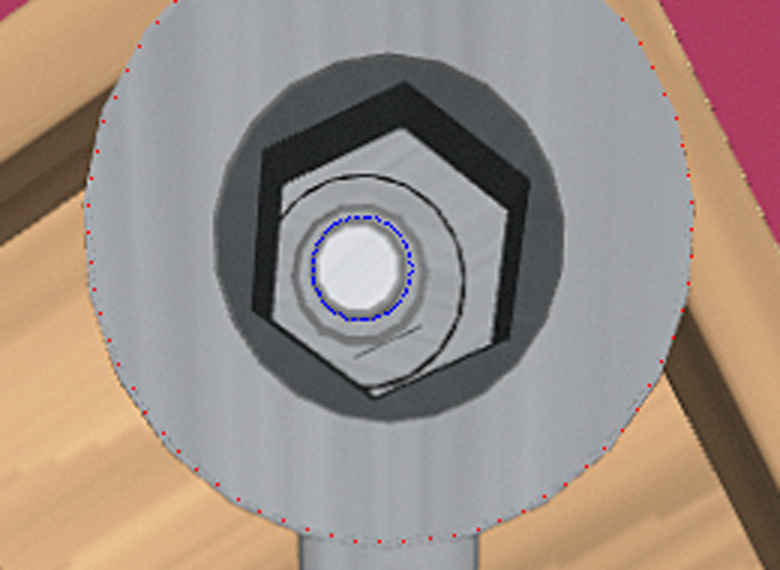

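The predicted stud circle and ring circle both lie on the image, with the stud at crop (360,267). The socket and nut flats are parallel. The ring needs a shift of (4.9, −5.6) in tool x, y; then lower to just above the stud and check again.

Emit:
play_rows(commands=[[2.4,-2.8,8,0],[2.5,-2.8,14,0],[0,0,14,0],[0,0,10,0],[0,0,6,0],[0,0,2,0],[0,0,0,0],[0,0,0,0]])

```text
t: 9.4
position: [552.1, 149.8, 94.8]
tool_rot: [-0.062, 0.998, 0.0, 0.0]
wrist_force: [0.0, 0.4, -2.8]
width: 13.4
```

Run:
```python
from h import *
o,m=st()
im=env.get_image("wrist"); print(np.round(im["origin"],1))
p=o["position"];zu=p[2]-18.8
rc=p+m@np.array([79.8,0.4,0]); print("ring exp",rc,"theta",np.degrees(np.arctan2(-m[1,0],-m[0,0])))
a=np.round(proj(im,[rc[0],rc[1],zu+25])).astype(int); print("px ring",a)
c=im["pixels"].copy()
for X,Y,z,r,col in((rc[0],rc[1],zu+25,36.5,(0,0,255)),(rc[0],rc[1],zu+25,21,(0,0,255)),(472,140,69,10,(255,0,0))):
  for t in range(0,360,5):
    q=proj(im,(X+r*np.cos(np.radians(t)),Y+r*np.sin(np.radians(t)),z)); cv2.circle(c,tuple(int(round(v)) for v in q),0,col,-1)
y0=max(a[1]-85,0);cv2.imwrite("pics/c4.png",cv2.resize(c[y0:y0+170,a[0]-120:a[0]+120],None,fx=3,fy=3,interpolation=2))
```

```text
t 9.4 p [552.1 149.8  94.8] yaw -172.88 tilt [0.0007 0.0003] F [ 0.   0.4 -2.8] M [ 0.03 -0.21  0.02] w 13.4 q [-0.71  0.37  0.44  1.79 -0.18  1.02  1.49]
[486.6 141.6 224.1]
ring exp [472.82410897 140.2767514   94.69461294] theta 7.124306039943498
px ring [284  81]
```

View pics/c4.png

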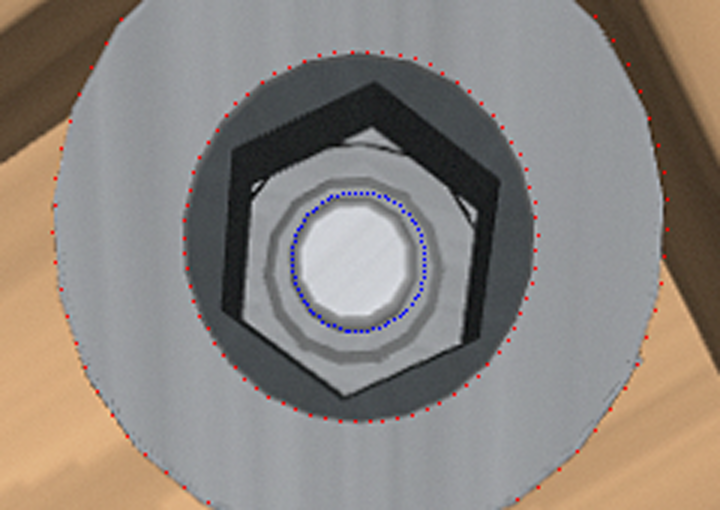

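Stud and ring are now centred to within about 1 mm. I'll go down gently.

Emit:
play_rows(commands=[[0.8,0,8,0],[0,0,8,0],[0,0,3,0],[0,0,3,0],[0,0,3,0],[0,0,3,0],[0,0,0,0]])

```text
t: 10.03
position: [550.6, 149.5, 65.7]
tool_rot: [-0.062, 0.998, -0.0, -0.0]
wrist_force: [-0.3, -0.4, -3.5]
width: 13.1
```

Emit:
play_rows(commands=[[0,0,3,0],[0,0,3,0],[0,0,3,0],[0,0,3,0],[0,0,1.5,0],[0,0,1.5,0],[0,0,0,0],[0,0,0,0]])

```text
t: 10.7
position: [550.9, 149.6, 51.3]
tool_rot: [-0.062, 0.998, 0.0, -0.0]
wrist_force: [-0.1, 0.2, -3.7]
width: 13.3
```

```bash
cat >> h.py <<'E'
N=np.array([472.,140.])
def tq():
    o,m=st(); r=(o["position"][:2]-N)/1000; F=o["wrist_force"]
    th=np.arctan2(-m[1,0],-m[0,0])
    h=np.array([np.cos(th),np.sin(th)]); c=m@np.array([79.8,.4,0])+o["position"]
    print("theta",np.degrees(th),"ring",np.round(c,1),"torque on nut cw (F)",r[0]*F[1]-r[1]*F[0],"(+M)",r[0]*F[1]-r[1]*F[0]+o["ft_torque"][2],"radial",F[:2]@h,"tang ccw",F[:2]@[-h[1],h[0]])
E
python3 -c "
from h import *
tq()"
```

```text
t 10.7 p [550.9 149.6  51.3] yaw -172.88 tilt [-0.0001  0.    ] F [-0.1  0.2 -3.7] M [-0.08 -0.15 -0.01] w 13.3 q [-0.69  0.42  0.42  1.83 -0.21  0.94  1.51]
theta 7.115075611386019 ring [471.7 140.1  51.3] torque on nut cw (F) 0.01952448199833147 (+M) 0.010263871774486608 radial -0.047034760213864844 tang ccw 0.24581450365696708
```

The ring is down (underside about 32.5 mm, which is essentially the washer). First clockwise swing, on an arc of radius 79.6 mm.

Emit:
play_rows(commands=[[0.05,-2.78,0.5,2],[0.19,-5.55,0,4],[0.19,-5.55,0,4],[0.19,-5.55,0,4],[0.19,-5.55,0,4],[0.19,-5.55,0,4],[0.19,-5.55,0,4],[0.19,-5.55,0,4]])

```text
t: 11.37
position: [545.5, 108.2, 51.0]
tool_rot: [0.2, 0.98, -0.0, 0.0]
wrist_force: [0.1, -2.8, -3.9]
width: 13.1
```

```bash
python3 -c "
from h import *
tq()"
```

```text
t 11.37 p [545.5 108.2  51. ] yaw 156.93 tilt [ 0.0006 -0.0004] F [ 0.1 -2.8 -3.9] M [-0.45 -0.22  0.28] w 13.1 q [-0.73  0.41  0.54  1.87 -0.26  0.93  1.1 ]
theta -23.06544606689782 ring [472.3 139.8  51. ] torque on nut cw (F) -0.20162566377838537 (+M) 0.08025765504018789 radial 1.1929316207299705 tang ccw -2.5240286008440544
```

Emit:
play_rows(commands=[[0.19,-5.55,0,4],[0.19,-5.55,0,4],[0.19,-5.55,0,4],[0.19,-5.55,0,4],[0.19,-5.55,0,4],[0.19,-5.55,0,4],[0.19,-5.55,0,4],[0.1,-4.16,0,3]])

```text
t: 12.03
position: [519.0, 74.6, 51.1]
tool_rot: [0.455, 0.891, -0.0, 0.0]
wrist_force: [1.2, -2.7, -4.1]
width: 13.2
```

```bash
python3 -c "
from h import *
tq()"
```

```text
t 12.03 p [519.   74.6  51.1] yaw 125.9 tilt [ 0.0008 -0.0005] F [ 1.2 -2.7 -4.1] M [-0.69 -0.32  0.29] w 13.2 q [-0.81  0.37  0.67  1.96 -0.29  0.91  0.64]
theta -54.10391025543624 ring [472.5 139.5  51. ] torque on nut cw (F) -0.046665448053296754 (+M) 0.2463927894246341 radial 2.916692787984488 tang ccw -0.5897594538772857
```

Emit:
play_rows(commands=[[0,0,0,0],[0,0,0,0],[0,0,0,0]])

```text
t: 12.28
position: [519.3, 74.9, 51.0]
tool_rot: [0.452, 0.892, -0.0, 0.0]
wrist_force: [2.0, -4.8, -3.2]
width: 13.4
```

```bash
python3 -c "
from h import *
tq()
im=env.get_image('wrist');cv2.imwrite('pics/w5.png',im['pixels'])"
```

```text
t 12.28 p [519.3  74.9  51. ] yaw 126.22 tilt [ 0.0007 -0.0007] F [ 2.  -4.8 -3.2] M [-1.23 -0.4   0.27] w 13.4 q [-0.81  0.37  0.67  1.96 -0.29  0.91  0.64]
theta -53.77773615792118 ring [472.5 139.5  50.9] torque on nut cw (F) -0.09660507678682229 (+M) 0.17649486464825814 radial 5.09202875599063 tang ccw -1.2178730944939244
```

Total resisting torque of about 0.2 N·m while turning means the nut is being driven. I'll swing back (ratcheting) to about +42°, easing 0.5 mm outward to relieve the radial load.

Emit:
play_rows(commands=[[-0.4,4.16,0,-3],[0.4,8.3,0,-6],[0.4,8.3,0,-6],[0.4,8.3,0,-6],[0.43,8.3,0,-6],[0.43,8.3,0,-6],[0.43,8.3,0,-6],[0.43,8.3,0,-6],[0.43,8.3,0,-6],[0.43,8.3,0,-6],[0.43,8.3,0,-6],[0.43,8.3,0,-6],[0.43,8.3,0,-6],[0.43,8.3,0,-6],[0.43,8.3,0,-6],[0.43,8.3,0,-6],[0.1,4.16,0,-3],[0,0,0,0],[0,0,0,0]])

```text
t: 13.92
position: [531.2, 192.5, 50.7]
tool_rot: [-0.359, 0.933, 0.0, -0.0]
wrist_force: [-0.3, -0.1, -4.7]
width: 13.6
```

```bash
python3 -c "
from h import *
tq()"
```

```text
t 13.92 p [531.2 192.5  50.7] yaw -137.94 tilt [-0.0008  0.0004] F [-0.3 -0.1 -4.7] M [-0.13  0.16 -0.02] w 13.6 q [-0.67  0.4   0.28  1.84 -0.14  0.93  1.98]
theta 42.055415733902976 ring [471.7 139.4  50.7] torque on nut cw (F) 0.008877800002307513 (+M) -0.011138361383221957 radial -0.2618304431240528 tang ccw 0.1143704995189067
```

Emit:
play_rows(commands=[[0.05,-2.78,0,2],[0.19,-5.55,0,4],[0.19,-5.55,0,4],[0.19,-5.55,0,4],[0.19,-5.55,0,4],[0.19,-5.55,0,4],[0.19,-5.55,0,4],[0.19,-5.55,0,4],[0.19,-5.55,0,4],[0.19,-5.55,0,4],[0.19,-5.55,0,4],[0.19,-5.55,0,4],[0.19,-5.55,0,4],[0.19,-5.55,0,4]])

```text
t: 15.08
position: [550.1, 122.6, 50.6]
tool_rot: [0.106, 0.994, 0.0, -0.0]
wrist_force: [-2.9, -0.4, -3.7]
width: 13.3
```

```bash
python3 -c "
from h import *
tq()"
```

```text
t 15.08 p [550.1 122.6  50.6] yaw 167.84 tilt [-0.0009  0.0003] F [-2.9 -0.4 -3.7] M [-0.18  0.39  0.29] w 13.3 q [-0.71  0.42  0.49  1.85 -0.24  0.93  1.25]
theta -12.157368061573898 ring [472.2 139.8  50.7] torque on nut cw (F) -0.08256086868204796 (+M) 0.21164951761487952 radial -2.717792646714772 tang ccw -1.0111615867007568
```

Emit:
play_rows(commands=[[0.1,-4.16,0,3],[0.1,-4.16,0,3],[0.1,-4.16,0,3],[0.05,-2.78,0,2]])

```text
t: 15.42
position: [545.5, 108.0, 50.6]
tool_rot: [0.201, 0.98, 0.0, -0.0]
wrist_force: [-2.4, -0.8, -3.7]
width: 13.2
```

```bash
python3 -c "
from h import *
tq()"
```

```text
t 15.42 p [545.5 108.   50.6] yaw 156.86 tilt [-0.0008  0.0004] F [-2.4 -0.8 -3.7] M [-0.21  0.24  0.28] w 13.2 q [-0.73  0.41  0.54  1.87 -0.26  0.93  1.1 ]
theta -23.141654770145895 ring [472.3 139.7  50.7] torque on nut cw (F) -0.13399441821540153 (+M) 0.1444310986631127 radial -1.8681423135287876 tang ccw -1.6589886581895357
```

Emit:
play_rows(commands=[[0.03,-2.08,0,1.5],[0.03,-2.08,0,1.5],[0,0,0,0]])

```text
t: 15.67
position: [543.8, 104.3, 50.7]
tool_rot: [0.225, 0.974, 0.0, -0.0]
wrist_force: [-1.3, -0.7, -4.3]
width: 13.2
```

```bash
python3 -c "
from h import *
tq()"
```

```text
t 15.67 p [543.8 104.3  50.7] yaw 153.99 tilt [-0.0004  0.0003] F [-1.3 -0.7 -4.3] M [-0.09  0.24  0.3 ] w 13.2 q [-0.73  0.41  0.55  1.88 -0.27  0.93  1.06]
theta -26.006158629852816 ring [472.3 139.7  50.7] torque on nut cw (F) -0.0936297555222185 (+M) 0.20487188521562857 radial -0.8566746095816836 tang ccw -1.1608703405310883
```

Emit:
play_rows(commands=[[0.03,-2.08,0,1.5],[0.03,-2.08,0,1.5],[0.01,-1.39,0,1],[0,0,0,0]])

```text
t: 16.0
position: [541.3, 99.4, 50.8]
tool_rot: [0.259, 0.966, 0.0, -0.0]
wrist_force: [-2.2, 1.6, -5.6]
width: 13.6
```

```bash
python3 -c "
from h import *
tq()"
```

```text
t 16.0 p [541.3  99.4  50.8] yaw 150.01 tilt [-0.0001  0.0003] F [-2.2  1.6 -5.6] M [0.04 0.29 0.24] w 13.6 q [-0.74  0.41  0.57  1.89 -0.27  0.92  1.  ]
theta -29.987181689936765 ring [472.4 139.6  50.8] torque on nut cw (F) 0.025678063232627196 (+M) 0.26704807072181264 radial -2.6938357632096577 tang ccw 0.33778150200935975
```

Emit:
play_rows(commands=[[0.02,-1.39,0,1],[0.02,-1.39,0,1]])

```text
t: 16.17
position: [539.9, 97.1, 50.8]
tool_rot: [0.275, 0.961, 0.0, -0.0]
wrist_force: [-2.6, 0.8, -4.5]
width: 13.7
```

```bash
python3 -c "
from h import *
tq()"
```

```text
t 16.17 p [539.9  97.1  50.8] yaw 148.05 tilt [-0.0001  0.0002] F [-2.6  0.8 -4.5] M [0.07 0.32 0.29] w 13.7 q [-0.75  0.41  0.58  1.89 -0.27  0.92  0.97]
theta -31.94829463914247 ring [472.4 139.6  50.8] torque on nut cw (F) -0.05822903455138968 (+M) 0.23049346071874127 radial -2.6090915840154 tang ccw -0.7091856531681362
```

Emit:
play_rows(commands=[[0.02,-1.39,0,1],[0.02,-1.39,0,1],[0.02,-1.39,0,1],[0.02,-1.39,0,1],[0,0,0,0]])

```text
t: 16.58
position: [536.8, 92.3, 50.8]
tool_rot: [0.309, 0.951, 0.0, -0.0]
wrist_force: [-2.4, 1.3, -5.2]
width: 13.7
```

```bash
python3 -c "
from h import *
tq()"
```

```text
t 16.58 p [536.8  92.3  50.8] yaw 144.02 tilt [0.     0.0002] F [-2.4  1.3 -5.2] M [0.09 0.29 0.2 ] w 13.7 q [-0.75  0.4   0.59  1.9  -0.28  0.92  0.91]
theta -35.9849394704228 ring [472.5 139.5  50.8] torque on nut cw (F) -0.03327055679651961 (+M) 0.17172870688780886 radial -2.7270948316894326 tang ccw -0.39630601808499377
```

Emit:
play_rows(commands=[[0.02,-1.39,0,1],[0.02,-1.39,0,1],[0.02,-1.39,0,1],[0.02,-1.39,0,1],[0,0,0,0]])

```text
t: 17.0
position: [533.3, 87.9, 50.8]
tool_rot: [0.342, 0.94, 0.0, -0.0]
wrist_force: [-2.8, 0.2, -4.8]
width: 13.2
```

```bash
python3 -c "
from h import *
tq()"
```

```text
t 17.0 p [533.3  87.9  50.8] yaw 140.01 tilt [0.     0.0002] F [-2.8  0.2 -4.8] M [0.05 0.28 0.23] w 13.2 q [-0.76  0.4   0.61  1.91 -0.28  0.92  0.86]
theta -39.989464124421474 ring [472.5 139.5  50.8] torque on nut cw (F) -0.13414074558265593 (+M) 0.09651540171861253 radial -2.2463933169090198 tang ccw -1.653372878008652
```

Emit:
play_rows(commands=[[0.02,-1.39,0,1],[0.02,-1.39,0,1],[0.02,-1.39,0,1],[0.02,-1.39,0,1]])

```text
t: 17.33
position: [529.7, 83.8, 50.8]
tool_rot: [0.374, 0.927, 0.0, 0.0]
wrist_force: [-1.3, 0.7, -4.5]
width: 13.3
```

```bash
python3 -c "
from h import *
tq()"
```

```text
t 17.33 p [529.7  83.8  50.8] yaw 136.02 tilt [0.0001 0.0001] F [-1.3  0.7 -4.5] M [0.03 0.26 0.24] w 13.3 q [-0.78  0.39  0.63  1.93 -0.29  0.92  0.8 ]
theta -43.98364267933074 ring [472.5 139.5  50.8] torque on nut cw (F) -0.030483018468019027 (+M) 0.21369666317464658 radial -1.4198293948288074 tang ccw -0.3717401838781791
```

Emit:
play_rows(commands=[[0.02,-1.39,0,1],[0.02,-1.39,0,1],[0.02,-1.39,0,1],[0.02,-1.39,0,1]])

```text
t: 17.67
position: [525.7, 79.9, 50.8]
tool_rot: [0.407, 0.914, 0.0, 0.0]
wrist_force: [-2.0, -0.2, -4.3]
width: 13.4
```

```bash
python3 -c "
from h import *
tq()"
```

```text
t 17.67 p [525.7  79.9  50.8] yaw 132.02 tilt [ 0.0001 -0.    ] F [-2.  -0.2 -4.3] M [-0.12  0.21  0.3 ] w 13.4 q [-0.79  0.38  0.65  1.94 -0.29  0.91  0.73]
theta -47.98362684812597 ring [472.5 139.5  50.8] torque on nut cw (F) -0.13125336378512506 (+M) 0.16955637027402962 radial -1.1312331623724337 tang ccw -1.6245762471310494
```

Emit:
play_rows(commands=[[0.02,-1.39,0,1],[0.02,-1.39,0,1],[0.02,-1.39,0,1],[0.02,-1.39,0,1]])

```text
t: 18.0
position: [521.4, 76.3, 50.8]
tool_rot: [0.438, 0.899, 0.0, 0.0]
wrist_force: [-1.4, -0.6, -4.7]
width: 13.9
```

```bash
python3 -c "
from h import *
tq()"
```

```text
t 18.0 p [521.4  76.3  50.8] yaw 128.02 tilt [ 0.0002 -0.0001] F [-1.4 -0.6 -4.7] M [-0.23  0.1   0.29] w 13.9 q [-0.8   0.38  0.66  1.95 -0.29  0.91  0.67]
theta -51.984076336945094 ring [472.6 139.4  50.8] torque on nut cw (F) -0.12167821378796796 (+M) 0.17033406227625486 radial -0.38466253752569707 tang ccw -1.5080784272185839
```

Emit:
play_rows(commands=[[0.1,4.16,0,-3],[0.43,8.3,0,-6],[0.43,8.3,0,-6],[0.43,8.3,0,-6],[0.43,8.3,0,-6],[0.43,8.3,0,-6],[0.43,8.3,0,-6],[0.43,8.3,0,-6],[0.43,8.3,0,-6],[0.43,8.3,0,-6],[0.43,8.3,0,-6],[0.43,8.3,0,-6],[0.43,8.3,0,-6],[0.43,8.3,0,-6],[0.43,8.3,0,-6],[0.43,8.3,0,-6],[0.1,4.16,0,-3],[0,0,0,0],[0,0,0,0]])

```text
t: 19.58
position: [529.6, 194.2, 50.9]
tool_rot: [-0.374, 0.927, 0.0, 0.0]
wrist_force: [-0.9, 0.3, -4.3]
width: 13.2
```

Run:
```python
from h import *
tq()
im=env.get_image('wrist');cv2.imwrite('pics/c6.png',cv2.resize(im['pixels'][:180,170:400],None,fx=3,fy=3,interpolation=2))
```

```text
t 19.58 p [529.6 194.2  50.9] yaw -136.06 tilt [0.0001 0.0004] F [-0.9  0.3 -4.3] M [ 0.24  0.33 -0.15] w 13.2 q [-0.66  0.4   0.28  1.84 -0.13  0.93  2.01]
theta 43.94045595439379 ring [471.9 139.1  50.8] torque on nut cw (F) 0.06624505701531049 (+M) -0.07960647614337542 radial -0.3978160303010779 tang ccw 0.8426609232470204
```

View pics/c6.png

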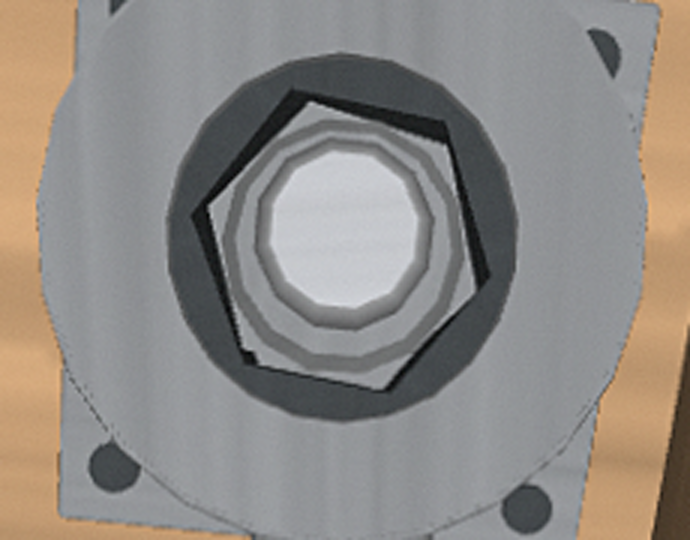

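The ring is seated with the nut face level inside the socket. The nut flat normals are now at 26° mod 60 (they started at about 32.5°), so the nut has turned about 126° and should be roughly 14° from home. Third swing in small, watched steps.

Emit:
play_rows(commands=[[0.02,-1.39,0,1],[0.03,-2.78,0,2],[0.03,-2.78,0,2],[0.03,-2.78,0,2],[0.02,-1.39,0,1]])

```text
t: 20.05
position: [537.3, 185.3, 50.9]
tool_rot: [-0.308, 0.951, -0.0, 0.0]
wrist_force: [-0.9, 0.3, -3.4]
width: 13.4
```

```bash
python3 -c "
from h import *
tq()"
```

```text
t 20.05 p [537.3 185.3  50.9] yaw -144.15 tilt [0.0006 0.0001] F [-0.9  0.3 -3.4] M [ 0.15  0.09 -0.05] w 13.4 q [-0.67  0.41  0.31  1.83 -0.15  0.93  1.9 ]
theta 35.84805465747223 ring [472.4 138.9  50.9] torque on nut cw (F) 0.059219465989317654 (+M) 0.008656634655251821 radial -0.6013356991769215 tang ccw 0.7565732758034983
```

Emit:
play_rows(commands=[[0.03,-2.08,0,1.5],[0.03,-2.08,0,1.5],[0.01,-1.39,0,1]])

```text
t: 20.3
position: [540.0, 181.0, 50.8]
tool_rot: [-0.275, 0.961, 0.0, 0.0]
wrist_force: [-0.9, 0.1, -3.3]
width: 13.3
```

```bash
python3 -c "
from h import *
tq()"
```

```text
t 20.3 p [540.  181.   50.8] yaw -148.04 tilt [0.     0.0001] F [-0.9  0.1 -3.3] M [ 0.17  0.05 -0.06] w 13.3 q [-0.67  0.41  0.32  1.83 -0.16  0.93  1.85]
theta 31.962313650546044 ring [472.1 139.1  50.8] torque on nut cw (F) 0.04591439386033691 (+M) -0.01647299883609362 radial -0.7373918595782298 tang ccw 0.5895081097408897
```

No torque yet (still in the ratchet slack). Continuing.

Emit:
play_rows(commands=[[0.03,-2.08,0,1.5],[0.03,-2.08,0,1.5],[0.01,-1.39,0,1]])

```text
t: 20.55
position: [542.7, 176.2, 50.8]
tool_rot: [-0.242, 0.97, 0.0, -0.0]
wrist_force: [-0.9, 0.1, -5.0]
width: 13.3
```

```bash
python3 -c "
from h import *
tq()"
```

```text
t 20.55 p [542.7 176.2  50.8] yaw -152.04 tilt [-0.0001  0.0001] F [-0.9  0.1 -5. ] M [ 0.17  0.05 -0.03] w 13.3 q [-0.67  0.41  0.34  1.82 -0.17  0.93  1.79]
theta 27.961290454653238 ring [472.  139.1  50.8] torque on nut cw (F) 0.03481889138809814 (+M) 0.00967791251014994 radial -0.7397873419603701 tang ccw 0.44977678642207186
```

Emit:
play_rows(commands=[[0.03,-2.08,0,1.5],[0.03,-2.08,0,1.5],[0.01,-1.39,0,1]])

```text
t: 20.8
position: [544.9, 171.3, 50.7]
tool_rot: [-0.208, 0.978, 0.0, -0.0]
wrist_force: [-1.5, 1.2, -2.8]
width: 13.7
```

```bash
python3 -c "
from h import *
tq()"
```

```text
t 20.8 p [544.9 171.3  50.7] yaw -156.03 tilt [-0.0004  0.0002] F [-1.5  1.2 -2.8] M [0.29 0.37 0.01] w 13.7 q [-0.68  0.42  0.35  1.82 -0.17  0.93  1.74]
theta 23.97451075892115 ring [471.9 139.3  50.8] torque on nut cw (F) 0.1317436527784568 (+M) 0.1409135697949115 radial -0.9229734455783398 tang ccw 1.671200113250931
```

Emit:
play_rows(commands=[[0.03,-2.08,0,1.5],[0.03,-2.08,0,1.5],[0.01,-1.39,0,1]])

```text
t: 21.05
position: [547.0, 166.3, 50.7]
tool_rot: [-0.173, 0.985, 0.0, -0.0]
wrist_force: [-2.4, 1.3, -3.9]
width: 13.0
```

```bash
python3 -c "
from h import *
tq()"
```

```text
t 21.05 p [547.  166.3  50.7] yaw -160.02 tilt [-0.0004  0.0002] F [-2.4  1.3 -3.9] M [0.34 0.42 0.  ] w 13.0 q [-0.68  0.42  0.37  1.82 -0.18  0.93  1.69]
theta 19.977644755295817 ring [471.8 139.4  50.7] torque on nut cw (F) 0.16059532983681502 (+M) 0.16130301847259404 radial -1.7647864647316158 tang ccw 2.041925441731898
```

Emit:
play_rows(commands=[[0.03,-2.08,0,1.5],[0.03,-2.08,0,1.5],[0.01,-1.39,0,1]])

```text
t: 21.3
position: [548.7, 160.9, 50.7]
tool_rot: [-0.139, 0.99, 0.0, -0.0]
wrist_force: [-3.3, 0.3, -3.1]
width: 13.3
```

```bash
python3 -c "
from h import *
tq()"
```

```text
t 21.3 p [548.7 160.9  50.7] yaw -164.03 tilt [-0.0003  0.0002] F [-3.3  0.3 -3.1] M [ 0.45  0.51 -0.03] w 13.3 q [-0.68  0.42  0.38  1.82 -0.19  0.93  1.63]
theta 15.97103054546911 ring [471.9 139.3  50.8] torque on nut cw (F) 0.08821830463934653 (+M) 0.056471498696227564 radial -3.057908518455524 tang ccw 1.1479592022934997
```

Emit:
play_rows(commands=[[0.23,-2.08,0,1.5],[0.13,-2.08,0,1.5],[0.01,-1.39,0,1],[0,0,0,0]])

```text
t: 21.63
position: [550.1, 155.5, 50.9]
tool_rot: [-0.105, 0.995, 0.0, 0.0]
wrist_force: [-2.0, 2.9, -4.8]
width: 13.6
```

```bash
python3 -c "
from h import *
tq()"
```

```text
t 21.63 p [550.1 155.5  50.9] yaw -167.99 tilt [0.0003 0.0003] F [-2.   2.9 -4.8] M [ 0.55  0.24 -0.03] w 13.6 q [-0.68  0.42  0.4   1.82 -0.2   0.93  1.58]
theta 12.013555009848671 ring [471.9 139.3  50.8] torque on nut cw (F) 0.2573495536029332 (+M) 0.223007593671706 radial -1.3517066901854213 tang ccw 3.252531641508928
```

Emit:
play_rows(commands=[[0.02,-1.39,0,1],[0.02,-1.39,0,1],[0.01,-1.39,0,1],[0,0,0,0]])

```text
t: 21.97
position: [550.8, 151.3, 50.9]
tool_rot: [-0.079, 0.997, 0.0, 0.0]
wrist_force: [-1.8, 3.0, -4.4]
width: 13.5
```

```bash
python3 -c "
from h import *
tq()"
```

```text
t 21.97 p [550.8 151.3  50.9] yaw -170.99 tilt [0.0002 0.0003] F [-1.8  3.  -4.4] M [ 0.66  0.19 -0.04] w 13.5 q [-0.69  0.42  0.41  1.82 -0.2   0.93  1.54]
theta 9.009519853047216 ring [471.9 139.2  50.8] torque on nut cw (F) 0.25741980942646375 (+M) 0.21294036876200964 radial -1.3190462894864652 tang ccw 3.25432251618494
```

Emit:
play_rows(commands=[[0.02,-1.39,0,1],[0.02,-1.39,0,1],[0.01,-1.39,0,1],[0,0,0,0]])

```text
t: 22.3
position: [551.3, 147.4, 50.9]
tool_rot: [-0.053, 0.999, 0.0, 0.0]
wrist_force: [-1.1, 2.8, -3.9]
width: 13.6
```

```bash
python3 -c "
from h import *
tq()"
```

```text
t 22.3 p [551.3 147.4  50.9] yaw -173.97 tilt [0.0002 0.0005] F [-1.1  2.8 -3.9] M [0.89 0.04 0.12] w 13.6 q [-0.69  0.42  0.42  1.83 -0.21  0.93  1.5 ]
theta 6.026048881916075 ring [471.9 139.4  50.9] torque on nut cw (F) 0.23200716985906916 (+M) 0.3532425634391838 radial -0.7680794861243176 tang ccw 2.922384165009884
```

Torque has risen to 0.35, so this may be home. 1° steps now.

Emit:
play_rows(commands=[[0.01,-0.7,0,0.5],[0.01,-0.7,0,0.5],[0,0,0,0]])

```text
t: 22.55
position: [551.4, 146.1, 50.9]
tool_rot: [-0.044, 0.999, 0.0, 0.0]
wrist_force: [-0.6, 4.7, -4.0]
width: 13.6
```

```bash
python3 -c "
from h import *
tq()"
```

```text
t 22.55 p [551.4 146.1  50.9] yaw -174.91 tilt [0.0003 0.0004] F [-0.6  4.7 -4. ] M [1.03 0.04 0.12] w 13.6 q [-0.69  0.42  0.42  1.83 -0.21  0.93  1.49]
theta 5.087902813167805 ring [471.9 139.5  50.8] torque on nut cw (F) 0.37582989683911894 (+M) 0.496713696288257 radial -0.18872564601949865 tang ccw 4.720592996506876
```

Emit:
play_rows(commands=[[0.01,-0.7,0,0.5],[0.01,-0.7,0,0.5],[0.01,-0.7,0,0.5],[0,0,0,0]])

```text
t: 22.88
position: [551.6, 144.2, 50.9]
tool_rot: [-0.031, 1.0, 0.0, 0.0]
wrist_force: [-0.1, 5.8, -4.6]
width: 13.1
```

```bash
python3 -c "
from h import *
tq()"
```

```text
t 22.88 p [551.6 144.2  50.9] yaw -176.41 tilt [0.0003 0.0006] F [-0.1  5.8 -4.6] M [ 1.16 -0.03  0.19] w 13.1 q [-0.69  0.42  0.43  1.83 -0.22  0.93  1.47]
theta 3.5927400530226077 ring [471.9 139.6  50.9] torque on nut cw (F) 0.46376179637283405 (+M) 0.6582851993887273 radial 0.22312422650814298 tang ccw 5.818999858591688
```

Emit:
play_rows(commands=[[0.01,-0.7,0,0.5],[0.01,-0.7,0,0.5],[0.01,-0.7,0,0.5],[0,0,0,0]])

```text
t: 23.22
position: [551.7, 142.3, 50.9]
tool_rot: [-0.018, 1.0, 0.0, 0.0]
wrist_force: [-1.1, 5.8, -4.5]
width: 13.5
```

```bash
python3 -c "
from h import *
tq()"
```

```text
t 23.22 p [551.7 142.3  50.9] yaw -177.9 tilt [0.0004 0.0008] F [-1.1  5.8 -4.5] M [1.25 0.   0.3 ] w 13.5 q [-0.69  0.42  0.44  1.83 -0.22  0.93  1.45]
theta 2.1028159115906218 ring [471.9 139.8  50.9] torque on nut cw (F) 0.4626920884433302 (+M) 0.7624146530497955 radial -0.9198683745610159 tang ccw 5.81245866780962
```

Emit:
play_rows(commands=[[0.01,-0.7,0,0.5],[0.01,-0.7,0,0.5],[0.01,-0.7,0,0.5],[0,0,0,0]])

```text
t: 23.55
position: [551.7, 140.3, 51.0]
tool_rot: [-0.005, 1.0, 0.0, 0.0]
wrist_force: [-0.3, 6.5, -4.6]
width: 13.5
```

```bash
python3 -c "
from h import *
tq(); env.get_image('wrist'); tq()"
```

```text
t 23.55 p [551.7 140.3  51. ] yaw -179.38 tilt [0.0006 0.0009] F [-0.3  6.5 -4.6] M [ 1.33 -0.04  0.31] w 13.5 q [-0.69  0.42  0.44  1.83 -0.22  0.93  1.43]
theta 0.6222222111854897 ring [471.9 139.8  50.9] torque on nut cw (F) 0.5199157418562786 (+M) 0.8274573317733596 radial -0.2787718038067237 tang ccw 6.521734260399812
t 23.6 p [551.7 140.4  51. ] yaw -179.34 tilt [0.0006 0.0008] F [-0.5  6.5 -4.2] M [ 1.32 -0.06  0.37] w 13.4 q [-0.69  0.42  0.44  1.83 -0.22  0.93  1.43]
theta 0.6555568592592534 ring [471.9 139.9  50.9] torque on nut cw (F) 0.5163028490696003 (+M) 0.8820892430885052 radial -0.43990964109588665 tang ccw 6.477739501309024
```

Emit:
play_rows(commands=[[0.01,-0.7,0,0.5],[0.01,-0.7,0,0.5],[0.01,-0.42,0,0.3],[0,0,0,0],[0,0,0,0]])

```text
t: 24.02
position: [551.7, 138.7, 51.0]
tool_rot: [0.005, 1.0, 0.0, 0.0]
wrist_force: [-0.2, 7.0, -4.5]
width: 13.3
```

```bash
python3 -c "
from h import *
tq(); env.get_image('wrist'); tq(); env.get_image('wrist'); tq()"
```

```text
t 24.02 p [551.7 138.7  51. ] yaw 179.38 tilt [0.0006 0.0009] F [-0.2  7.  -4.5] M [ 1.37 -0.09  0.46] w 13.3 q [-0.7   0.42  0.45  1.83 -0.22  0.93  1.41]
theta -0.6226874215230981 ring [471.9 140.   50.9] torque on nut cw (F) 0.5570254049292023 (+M) 1.0136560987772407 radial -0.25600486461067296 tang ccw 6.988012539576489
t 24.07 p [551.7 138.7  50.9] yaw 179.38 tilt [0.0006 0.0009] F [ 0.4  6.1 -5.1] M [ 1.44 -0.09  0.42] w 13.5 q [-0.7   0.42  0.45  1.83 -0.22  0.93  1.41]
theta -0.6178113261842044 ring [471.9 140.   50.9] torque on nut cw (F) 0.48435068185089564 (+M) 0.9089436553694354 radial 0.3028595088190356 tang ccw 6.074482555669413
t 24.12 p [551.7 138.7  50.9] yaw 179.38 tilt [0.0006 0.0009] F [-0.1  6.4 -4.6] M [ 1.42 -0.13  0.42] w 13.5 q [-0.7   0.42  0.45  1.83 -0.22  0.93  1.41]
theta -0.620874555605024 ring [471.9 140.   50.9] torque on nut cw (F) 0.5081848125767053 (+M) 0.9242902447562984 radial -0.16335946174734228 tang ccw 6.37413081431151
```

About 0.95 N·m. A small nudge more, then hold.

Emit:
play_rows(commands=[[0,-0.7,0,0.5],[0,0,0,0],[0,0,0,0],[0,0,0,0],[0,0,0,0],[0,0,0,0],[0,0,0,0],[0,0,0,0],[0,0,0,0],[0,0,0,0],[0,0,0,0],[0,0,0,0]])

```text
t: 25.12
position: [551.7, 138.1, 50.9]
tool_rot: [0.01, 1.0, 0.0, 0.0]
wrist_force: [-1.1, 7.5, -4.9]
width: 13.2
```

```bash
python3 -c "
from h import *
tq(); env.get_image('wrist'); tq(); env.get_image('wrist'); tq()" | grep torque
```

```text
theta -1.1194127858463336 ring [471.9 140.   50.9] torque on nut cw (F) 0.5936968464383345 (+M) 0.992209885258058 radial -1.2901385683137092 tang ccw 7.452929105513142
theta -1.1152101960480083 ring [472.  140.   50.9] torque on nut cw (F) 0.5066416923501988 (+M) 0.9248234195388929 radial 0.1178195644659842 tang ccw 6.350638993756728
theta -1.1145687490098992 ring [471.9 140.1  50.9] torque on nut cw (F) 0.5902684486449745 (+M) 1.0697254081285439 radial 0.28011742010298485 tang ccw 7.402801846519992
```

About 1.0 N·m held for over a second. Now ease back about 9° to unload the bush, let go and retreat upward.

Emit:
play_rows(commands=[[0.02,1.39,0,-1],[0.02,1.39,0,-1],[0.02,1.39,0,-1],[0.02,1.39,0,-1],[0.02,1.39,0,-1],[0.02,1.39,0,-1],[0.02,1.39,0,-1],[0.02,1.39,0,-1],[0.02,1.39,0,-1],[0.02,1.39,0,-1],[0,0,0,0]])

```text
t: 26.13
position: [550.8, 150.9, 50.9]
tool_rot: [-0.078, 0.997, -0.0, 0.0]
wrist_force: [1.4, 4.0, -4.3]
width: 13.4
```

```bash
python3 -c "
from h import *
tq()"
```

```text
t 26.13 p [550.8 150.9  50.9] yaw -171.11 tilt [ 0.0006 -0.    ] F [ 1.4  4.  -4.3] M [ 0.91 -0.36 -0.24] w 13.4 q [-0.69  0.42  0.41  1.83 -0.2   0.93  1.54]
theta 8.891151707286921 ring [471.9 139.   50.9] torque on nut cw (F) 0.29970449337412874 (+M) 0.05786910742928289 radial 2.0222539002197233 tang ccw 3.7315570376143787
```

Emit:
play_rows(commands=[[0,0,0,0],[0,0,0,0],[0,0,0,0],[0,0,0,0],[0,0,0,0],[0,0,0,0],[0,0,0,0],[0,0,0,0],[0,0,0,0]], jaw=0)

```text
t: 26.88
position: [550.5, 150.9, 50.8]
tool_rot: [-0.077, 0.997, 0.0, -0.0]
wrist_force: [0.1, 0.3, 0.1]
width: 85.2
```

Emit:
play_rows(commands=[[0,0,-5,0],[0,0,-10,0],[0,0,-20,0],[0,0,-30,0],[0,0,-30,0],[0,0,-30,0],[0,0,-15,0],[0,0,-5,0],[0,0,0,0],[0,0,0,0]])

```text
t: 27.72
position: [550.2, 150.9, 195.3]
tool_rot: [-0.077, 0.997, 0.0, -0.0]
wrist_force: [0.5, 0.5, -0.7]
width: 85.2
```

Run:
```python
from h import *
st()
im=env.get_image("wrist");p=im["pixels"].copy()
th=np.radians(9); 
for z,r in((57,37),(69,10)):
  for t in range(0,360,5):
    q=proj(im,(472+r*np.cos(np.radians(t)),140+r*np.sin(np.radians(t)),z));cv2.circle(p,tuple(int(round(v)) for v in q),0,(0,0,255) if z<60 else (255,0,0),-1)
s=env.get_image("scene")["pixels"]
o=np.hstack([p, cv2.resize(s,(560,420))]); cv2.imwrite("pics/f.png",cv2.resize(np.hstack([p[:300],s[100:400]]),(800,214)) if 0 else np.hstack([p[20:300,130:430],cv2.resize(s[110:360,110:370],(291,280))]).repeat(1,0))
a=np.hstack([p[0:280,130:430],cv2.resize(s[110:360,110:378],(300,280),interpolation=2)]);cv2.imwrite("pics/f.png",cv2.resize(a,(800,373),interpolation=2))
for n in ("scene","top"):
    im=env.get_image(n)
    for q,z in(("screw_jar",0),("oak_foot",0),("driver",0),("wrench",32)):
        for r in env.pinpoint(q,im)[:4]: print(n,q,np.round(r["point"],1),round(r["p"],2),np.round(at(im,r["point"],z)))
```

```text
t 27.72 p [550.2 150.9 195.3] yaw -171.18 tilt [-0.0005 -0.    ] F [ 0.5  0.5 -0.7] M [ 0.04 -0.   -0.01] w 85.2 q [-0.73  0.25  0.45  1.7  -0.12  1.22  1.47]
scene screw_jar [326.1 252.4] 0.62 [ 698. -105.    0.]
scene oak_foot [229.9 304.7] 0.68 [ 617. -398.    0.]
scene driver [170.2 216.6] 0.69 [ 279. -325.    0.]
scene wrench [322.7 155.9] 0.88 [471. 147.  32.]
scene wrench [143.6 258.3] 0.83 [ 359. -474.   32.]
scene wrench [239.9 194.1] 0.76 [ 390. -140.   32.]
scene wrench [319.2 332.2] 0.6 [ 841. -308.   32.]
top screw_jar [261.7 163.7] 0.59 [698. -87.   0.]
top oak_foot [371.3 194.6] 0.86 [ 617. -403.    0.]
top driver [342.1 310.5] 0.89 [ 291. -322.    0.]
top wrench [176.2 239.7] 0.84 [471. 138.  32.]
top wrench [335.  117.8] 0.8 [ 831. -293.   32.]
top wrench [398.8 290.9] 0.77 [ 348. -472.   32.]
top wrench [269.9 280.8] 0.71 [ 367. -122.   32.]
```

View pics/f.png

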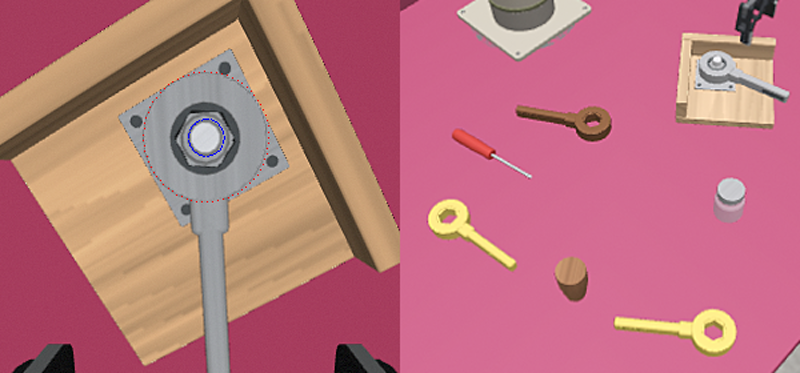

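The ring outline matches a seated ring (top at 57 mm, centred on the stud at crop (205,138)). The jar, foot, driver and the other wrench shapes are where they were, and the gripper is clear. Handing in.

```bash
python3 -c "
from rig import env
print(env.close_job())"
```

```text
the job is handed in; nothing more can be done
None
```

The nut is run home and nipped up, and the steel wrench is sitting on it with the gripper clear. I handed the job in at about 28 s.

**What I did:** I picked up the grey steel wrench, not the brown or the two yellow look-alikes, and lowered it over the nut with the flats already lined up. It took three clockwise swings with two ratcheting returns. The nut turned at about 0.2 N·m. Torque then climbed to about 1.0 N·m, which I held for just over 1 s. I eased back about 10° to unload the bush (0.06 N·m left) and let go.

**Last checks:**
- **Torque:** readings during the hold were 0.92–1.07 N·m, and no reading went above 1.07.
- **Seating:** the gripper height just before letting go put the wrench's underside about 32 mm above the bench, at washer level. In the last wrist picture the ring outline matched a fully seated ring centred on the stud.
- **Bystanders:** the jar, foot and driver are where they were, to within the networks' scatter of about 15 mm. The last picture shows nothing disturbed.

**What disagreed:** once home, torque rose only about 0.1 N·m per degree of hand turn, while the bush alone would give 0.26. I put this down to give in the grip and went by the torque felt at the hand.

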